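# Dispense a lip balm with the lever and ease the lid shut

## Task

Press the lever at the back of the lip balm dispenser all the way down so that its lid lifts fully and the tube inside rolls out into the front tray, then let the lever back up slowly, over two seconds or so, so that the lid settles shut without slamming. Work the lid by the lever alone: do not touch the lid or the tube, pick nothing up, and leave the other things where they are.

Things in the scene. Friction and masses are not known exactly. Their poses are not given: they have to be found in the camera images.
- dispenser: Lip balm dispenser, fixed: a hopper with clear side walls and grey back, 142 long (x) x 110 wide (y) x 106 high with its white lid shut; an open tray in front (own -x), a steel lever with black pad behind (own +x). Origin: on the surface under the hopper's centre; x points back from tray to lever, z up. Hopper x -70 to 72, tray x -164 to -70, lever reaches back to x 198.
- tray (a point): Middle of the dispenser's open front tray, on its floor, 115 in front of the dispenser's origin, 20 high. Tray: 92 long, 102 wide inside, clear side walls 40 high, grey front lip 32 high. One grey floor slopes down to the front at 10 degrees through hopper and tray: the freed tube rolls down by itself and rests against the lip, its centre about 147 in front of the dispenser's origin and 24 high.
- lever_pad (a point): Centre of the top face of the lever's black pad (48 along the dispenser's x, 54 along y); moves with it. At rest 171 behind the dispenser's origin, 77 high, sloping up to the back by 0.22 rad; pressed home 174 behind, 34 high, sloping down by 0.22 rad: 43 almost straight down, pressed from above. The hopper's back is 99 in front of it. A spring and the lid's weight push it up: 3 to 8 N hold it down.
- lever (a joint): Lever angle, rad: 0 at rest (pad up, lid shut), 0.44 at the stop (pad down, lid fully open). The lever turns about a level axle along the dispenser's y, 78 behind its origin and 50 high. If let go it springs back at once and the lid slams.
- lid (a joint): Lid angle, rad: 0 shut, 1.0 fully open; fixed by the linkage at 2.27 times the lever angle. White lid, 147 x 108 mm top with a 66 deep front flap, hinged along the hopper's back rim (72 behind the origin, 102 high), its front edge swinging up. The lid closing at over 2 rad/s is a slam.
- lid_edge (a point): Middle of the lid's top front edge; shut: 75 in front of the dispenser's origin, 106 high; moves with the lid.
- tube_center (a point): Centre of the white lip balm tube, a cylinder of 22 diameter and 70 long, 25 g, lying across the dispenser (along its y) on the sloping floor, at the start inside the hopper against the lid's front flap.
- amber_bottle: Closed amber glass bottle, loose, 46 diameter, 105 high, origin under its centre; stands beside the dispenser near the lever, its centre 130 to 155 from the dispenser's centre line. Leave alone.
- clipper: Steel nail clipper, loose, 75 x 14 x 13, origin under its centre; lies beside the dispenser's tray. Leave alone.
- cold_pack: Purple plastic cold pack shell, loose, 100 x 150 x 20, flat on the surface far to the left, origin under its centre. Leave alone.
- tumbler: White ceramic tumbler, loose, 72 diameter, 95 high, origin under its centre; stands beside the dispenser's tray. Leave alone.
- turntable: Round white turntable tray, fixed, 230 diameter, 34 high, with a jar, a bottle (top at 140) and a can standing on it, far to the right, origin under its centre.

How it is judged:
By the outcome, as a careful person would: the job done as asked, in the order asked, and still so for the second after the job is handed in, with the robot touching nothing.
It also fails if it takes over 38 s, if anything falls off the work surface, if the arm or the gripper's body presses on something with over 40 N, if the wrist force passes 120 N, or if a joint passes its speed limit or range.

## Robot

A 7-joint arm with a two-finger parallel gripper is mounted at the origin on the work surface. World frame = base frame: x ahead of the robot, y to its left, z up, the work surface at z = 0. Lengths are in m, angles in rad, forces in N, time in s.
With the tool pointing down it reaches from about 0.4 to 0.875 m from the base axis. Payload 19.3 kg.
Tool frame: the origin (TCP) lies at the very end of the fingers, on their centre line; the grasp point (between the pads) lies 19 mm behind it; z points along the fingers, y is the direction in which the jaws open and shut (so a half turn about z gives the same grasp; the last joint's range is limited). The gripper opens to 85 mm and grips with 20 to 120 N. Pads are 22 mm wide; open, the fingers measure 114 mm over their backs; the gripper's body (76 mm by 85 mm) begins 54 mm behind the grasp point. The pads swing forward as they close: fully open they stand 13 mm farther back than shut.
Start: joints at [-1.347, 0.521, -0.036, 1.599, 0.021, 1.021, -0.113], TCP at [0.181, 0.598, 0.231] pointing down, gripper open.
Joint ranges: [-2.91, 2.91], [-0.3, 2.13], [-1.5, 1.42], [0.17, 2.43], [-1.26, 4.41], [0.16, 1.93], [-2.52, 2.52]. Speed limits (rad/s): [1.89, 1.89, 2.39, 2.39, 3.01, 3.01, 3.01].

## Interface

Orientations are given as [roll, pitch, yaw] about the fixed x, y, z axes, in that order (R = Rz(yaw) Ry(pitch) Rx(roll)).
In Python, from workcell import bot gives the robot as it stands. The module is installed in compiled form; this text tells all that it offers.
- The arm moves only by the shell command python3 -m inch 'ROWS' [FORCE]. ROWS is JSON, a list of rows, each an object of numbers: "dx", "dy", "dz": the shift along the tool's x, y, z in mm; "rx", "ry", "rz": the turn, a rotation vector about the tool's x, y, z in rad; "hand": the closure, from -1 (fully open) to 1 (shut), so that 0 is half open. In form: [{"dx": .., "dy": .., "dz": .., "rx": .., "ry": .., "rz": .., "hand": ..}, ...]. A call has 1 to 10 rows; each row shifts and turns the commanded pose from where the row before left it, along the tool's axes as they then stand; what a row does not reach is not made up. A row lasts 1/10 s, in which the tool goes at most 50 mm and 8.59 degrees, less where a joint would pass 70% of its speed; a pose out of reach is approached as far as the arm can. A call with a gripper value outside its range is refused whole. The fingers move at their own pace and stop on an object; FORCE is the grip in N (left out, the last holds). Time passes only in rows, so rows that do not move let the fingers close. It gives the time, the measured TCP pose, the force and the opening at its end, in the units of the state.
- bot.observe(): the state, without advancing time (a new reading comes with each control period).
- bot.grab_frame(name): name is "scene" or "side" or "wrist"; returns (picture, depth): 400x640x3 uint8, red, green, blue; 400x640 float32, m along the optical axis (not along the pixel's ray), 0 where there is no reading.
- bot.get_calibration(name): a dict with "vertical_fov" (degrees; the focal length in pixels is half the picture's height over the tangent of half this angle, whatever the lens; pixels are square), "cx", "cy" (the principal point, pixels), "origin" and "orientation" of the camera in the world. Camera axes: x right, y down, z forward; pixel columns grow to the right and rows downward; lengths in m; the calibration is good to about 2 mm. The wrist camera is an equidistant fisheye: a pixel r from the principal point sees the ray r / f radians off the axis. A picture is of the moment at which its call begins: read the wrist's pose just before it. get_calibration takes no time and is no camera call; for the wrist camera it gives the pose at the moment of the call.
- bot.job_done(): hands the job in, once; it reports no verdict.
Trained networks look in the newest picture that a camera, given by its name, has taken for a name from the list of things; names that differ only in an ending like _2 or _b are one class to them, and where a whole thing is asked for, a point or a joint stands for the part that bears it (a point fixed in the world has none). Each returns a list of dicts, best first, with "score" (0 to 1); they miss things now and then, are a little off and sometimes report something else, mostly with a low value. They report only what shows in the picture. A call takes as long as a camera call.
- bot.trace(camera, target): "region" (400x640 bool, what is visible of it) and "box" ([left, top, right, bottom] in pixels, round what is visible of it).
- bot.tip_of(camera, target): "centre" ([row, column] in pixels: a listed point, or the origin of a listed thing).
The state is a dict: "clock": time; "qpos": joint angles; "qd": joint speeds; "joint_efforts": joint torques, N m; "position": TCP position; "tool_rot": TCP orientation; "force": force on the tool from outside, world axes, zero at the start; "moment": the same for the moment, N m; "grip_width": finger opening in m.
Only numpy, scipy, OpenCV 4.12 (cv2) and the standard library are available. Lean on these libraries where they do the work, as an engineer would, in place of code of your own. Each camera call takes 0.05 s, during which the arm holds its last target.

## Working session

There is one attempt and no reset: what is moved stays moved. The work goes in short steps, Python scripts to look and compute and a shell command to move; the robot and the scene stay as the last step left them, time stands still between calls to the robot, and variables do not carry over. Pictures are saved under pics/ and viewed, and the job is handed in when it is done.

```bash
mkdir -p pics; cat > h.py <<'E'
import numpy as np, cv2
from workcell import bot
from scipy.spatial.transform import Rotation as R
def K(n):
    c=bot.get_calibration(n); f=200/np.tan(np.radians(c['vertical_fov'])/2); return c,f
def rot(o):
    o=np.array(o,float)
    return o if o.shape==(3,3) else (R.from_euler('xyz',o).as_matrix() if o.size==3 else R.from_quat(o).as_matrix())
def px2w(n,row,col,d):
    c,f=K(n); p=np.array([(col-c['cx'])/f*d,(row-c['cy'])/f*d,d]); return np.array(c['origin'])+rot(c['orientation'])@p
def cloud(n,depth,mask):
    r,c=np.nonzero(mask&(depth>0)); d=depth[r,c]; k,f=K(n)
    P=np.stack([(c-k['cx'])/f*d,(r-k['cy'])/f*d,d],1); return np.array(k['origin'])+P@rot(k['orientation']).T
E
python3 - <<'E'
from h import *
s=bot.observe(); print({k:np.round(v,3).tolist() for k,v in s.items()})
for n in ['scene','side']:
    print(n,bot.get_calibration(n))
    p,d=bot.grab_frame(n); cv2.imwrite(f'pics/{n}0.png',p[:,:,::-1]); np.savez(f'{n}0.npz',p=p,d=d)
    for t in ['tray','lever_pad','lid_edge','dispenser','tube_center','amber_bottle']:
        for x in bot.tip_of(n,t)[:2]:
            r,c=x['centre']; i,j=int(round(r)),int(round(c)); dd=d[i,j] if 0<=i<400 and 0<=j<640 else 0
            print(n,t,round(x['score'],2),np.round([r,c],1),np.round(px2w(n,r,c,dd),3))
print(bot.observe()['clock'])
E
```

```text
{'clock': 0.0, 'qpos': [-1.347, 0.522, -0.036, 1.6, 0.021, 1.021, -0.113], 'qd': [0.0, -0.001, 0.002, 0.001, -0.0, 0.002, 0.001], 'joint_efforts': [-0.002, -92.712, 1.98, -36.993, 0.018, 0.009, 0.0], 'position': [0.181, 0.598, 0.231], 'tool_rot': [-3.14, 0.0, 2.848], 'force': [-0.379, 0.011, 0.882], 'moment': [-0.022, -0.01, -0.003], 'grip_width': 0.085}
scene {'vertical_fov': 56.634228378292555, 'cx': 318.85922281132235, 'cy': 208.41803075002667, 'origin': array([1.20526608, 0.85195992, 0.75726596]), 'orientation': array([-2.10284352,  0.01905745,  2.48310391])}
scene tray 0.9 [255.8 298.3] [0.686 0.049 0.021]
scene lever_pad 0.66 [218.5 372.9] [0.409 0.104 0.079]
scene lid_edge 0.69 [233.4 303.5] [0.653 0.037 0.088]
scene dispenser 0.57 [251.9 326.1] [0.623 0.115 0.045]
scene amber_bottle 0.48 [221.3 342.4] [0.529 0.084 0.106]
side {'vertical_fov': 43.48149828410135, 'cx': 323.91027576600675, 'cy': 198.2391026777776, 'origin': array([ 0.34016683, -1.14472027,  1.01927366]), 'orientation': array([-2.23728048,  0.01997991, -0.18500828])}
side tray 0.65 [202.  367.5] [0.686 0.058 0.022]
side lever_pad 0.8 [192.1 280.5] [0.416 0.097 0.075]
side lid_edge 0.68 [184.1 357.9] [0.684 0.179 0.005]
side dispenser 0.79 [210.2 333.6] [0.567 0.014 0.044]
side amber_bottle 0.6 [236.4 282.9] [ 0.402 -0.064  0.037]
0.7
```

View pics/scene0.png

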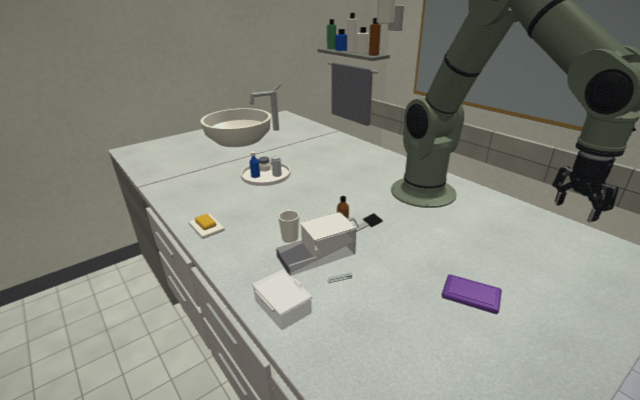

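View pics/side0.png

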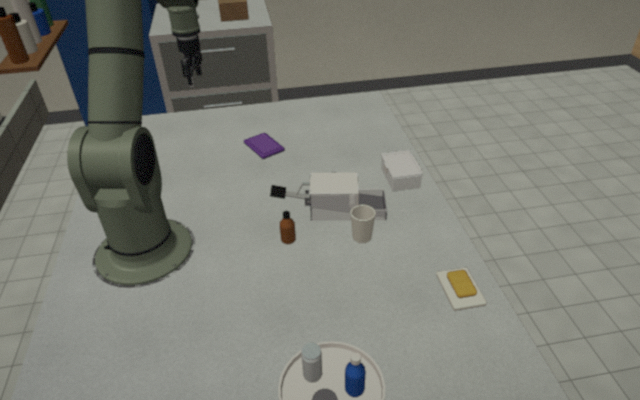

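The scene picture shows the dispenser (tray at about (298,256), black pad at (373,220)). In the side picture the pad is at (280,191) and the amber bottle at (287,230). Next I'll refine the pad position and the dispenser's axis.

```bash
python3 - <<'E'
from h import *
for n in ['scene','side']:
    z=np.load(f'{n}0.npz'); p,d=z['p'],z['d']
    r={'scene':(205,235,355,390),'side':(180,203,265,292)}[n]
    m=np.zeros((400,640),bool); m[r[0]:r[1],r[2]:r[3]]=True
    m&=(p.max(2)<60)
    C=cloud(n,d,m); C=C[(C[:,2]>.05)&(C[:,2]<.1)]
    print(n,len(C),'med',np.median(C,0).round(4),'lo',np.percentile(C,3,0).round(3),'hi',np.percentile(C,97,0).round(3))
    r0=cv2.minAreaRect((C[:,:2]*1000).astype(np.float32)); print(r0)
    # lid: white near top 
    t=bot.trace(n,'lid')
    if t:
        print('lid',t[0]['score'],t[0]['box']); L=cloud(n,d,t[0]['region']); L=L[(L[:,2]>.098)&(L[:,2]<.115)]
        print(len(L),cv2.minAreaRect((L[:,:2]*1000).astype(np.float32)))
    for k in ['amber_bottle','tumbler','clipper']:
        t=bot.trace(n,k)
        if t:
            L=cloud(n,d,t[0]['region']);print(k,round(t[0]['score'],2),t[0]['box'],np.median(L,0).round(3))
E
```

```text
scene 129 med [0.4146 0.1078 0.0776] lo [0.394 0.083 0.072] hi [0.436 0.13  0.083]
((413.79351806640625, 105.41277313232422), (49.0320930480957, 47.759788513183594), 78.57138061523438)
lid 0.62 [298.9, 217.0, 354.7, 253.8]
895 ((575.177490234375, 72.48591613769531), (113.08393096923828, 164.93844604492188), 78.24989318847656)
amber_bottle 0.56 [335.1, 195.9, 349.0, 219.4] [ 0.428 -0.03   0.069]
tumbler 0.79 [277.7, 209.4, 301.1, 244.3] [ 0.645 -0.059  0.067]
clipper 0.45 [327.5, 275.5, 350.3, 284.2] [0.642 0.201 0.011]
side 137 med [0.4082 0.0998 0.0764] lo [0.388 0.076 0.07 ] hi [0.428 0.125 0.082]
((408.7565002441406, 100.3884506225586), (57.505645751953125, 41.42982482910156), 76.03559112548828)
lid 0.62 [301.8, 173.5, 355.3, 196.4]
1058 ((566.4193115234375, 71.47335815429688), (113.46173095703125, 169.3233184814453), 78.69544982910156)
amber_bottle 0.69 [278.9, 208.9, 296.2, 245.7] [ 0.414 -0.056  0.059]
tumbler 0.6 [349.9, 202.7, 374.7, 244.9] [ 0.63  -0.094  0.066]
clipper 0.37 [304.6, 175.7, 353.8, 195.4] [0.573 0.068 0.106]
```

```bash
python3 -m inch '[{"dx":-25,"dy":-28,"hand":1},{"dx":-25,"dy":-28,"hand":1},{"dx":-25,"dy":-28,"hand":1},{"dx":-25,"dy":-28,"hand":1},{"dx":-25,"dy":-28,"hand":1},{"dx":-25,"dy":-28,"hand":1},{"dx":-25,"dy":-28,"hand":1},{"dx":-25,"dy":-28,"hand":1},{"dx":-25,"dy":-28,"hand":1},{"dx":-25,"dy":-28,"hand":1}]' 40
python3 -m inch '[{"dx":-25,"dy":-28,"hand":1},{"dx":-25,"dy":-28,"hand":1},{"dx":-25,"dy":-28,"hand":1},{"dx":-20,"dy":-22,"hand":1},{"dx":-19,"dy":-21,"hand":1},{"hand":1},{"hand":1}]'
python3 - <<'E'
from h import *
s=bot.observe(); print({k:np.round(v,3).tolist() for k,v in s.items()})
E
```

```text
{'clock': 1.1, 'qpos': [-1.347, 0.521, -0.036, 1.599, 0.021, 1.021, -0.113], 'qd': [-0.001, 0.0, 0.001, 0.0, -0.0, 0.001, -0.001], 'joint_efforts': [0.0, -92.686, 1.979, -37.023, 0.018, 0.002, -0.0], 'position': [0.181, 0.598, 0.231], 'tool_rot': [3.142, -0.0, 2.848], 'force': [-0.53, -0.548, -0.951], 'moment': [-0.003, -0.002, 0.034], 'grip_width': 0.085}schema error: expected keys dx, dy, dz, rx, ry, rz, hand
schema error: expected keys dx, dy, dz, rx, ry, rz, hand
```

```bash
python3 -m inch '[{"dx":-25,"dy":-28,"dz":0,"rx":0,"ry":0,"rz":0,"hand":1},{"dx":-25,"dy":-28,"dz":0,"rx":0,"ry":0,"rz":0,"hand":1},{"dx":-25,"dy":-28,"dz":0,"rx":0,"ry":0,"rz":0,"hand":1},{"dx":-25,"dy":-28,"dz":0,"rx":0,"ry":0,"rz":0,"hand":1},{"dx":-25,"dy":-28,"dz":0,"rx":0,"ry":0,"rz":0,"hand":1},{"dx":-25,"dy":-28,"dz":0,"rx":0,"ry":0,"rz":0,"hand":1},{"dx":-25,"dy":-28,"dz":0,"rx":0,"ry":0,"rz":0,"hand":1},{"dx":-25,"dy":-28,"dz":0,"rx":0,"ry":0,"rz":0,"hand":1},{"dx":-25,"dy":-28,"dz":0,"rx":0,"ry":0,"rz":0,"hand":1},{"dx":-25,"dy":-28,"dz":0,"rx":0,"ry":0,"rz":0,"hand":1}]' 40
python3 - <<'E'
from h import *
s=bot.observe(); print({k:np.round(v,3).tolist() for k,v in s.items()})
E
```

```text
clock: 2.1
position: [0.3397, 0.2564, 0.2315]
tool_rot: [3.141, 0.0, 2.848]
force: [1.1, 0.2, -0.1]
grip_width: -0.0002
{'clock': 2.1, 'qpos': [-0.844, 0.203, 0.067, 2.097, -0.018, 0.841, 0.511], 'qd': [0.617, -0.153, 0.23, 0.212, -0.051, -0.058, 0.871], 'joint_efforts': [-9.049, -53.745, -0.688, -32.304, 0.092, 0.347, -3.045], 'position': [0.34, 0.256, 0.232], 'tool_rot': [3.141, 0.0, 2.848], 'force': [1.083, 0.154, -0.132], 'moment': [-0.001, -0.078, 0.004], 'grip_width': -0.0}
```

```bash
python3 -m inch '[{"dx":-23,"dy":-25,"dz":10,"rx":0,"ry":0,"rz":0,"hand":1},{"dx":-23,"dy":-25,"dz":20,"rx":0,"ry":0,"rz":-0.05,"hand":1},{"dx":-23,"dy":-25,"dz":20,"rx":0,"ry":0,"rz":-0.04,"hand":1},{"dx":-22,"dy":-25,"dz":20,"rx":0,"ry":0,"rz":0,"hand":1},{"dx":-22,"dy":-25,"dz":20,"rx":0,"ry":0,"rz":0,"hand":1},{"dx":0,"dy":0,"dz":20,"rx":0,"ry":0,"rz":0,"hand":1},{"dx":0,"dy":0,"dz":10,"rx":0,"ry":0,"rz":0,"hand":1},{"dx":0,"dy":0,"dz":0,"rx":0,"ry":0,"rz":0,"hand":1}]'
python3 - <<'E'
from h import *
s=bot.observe(); print(np.round(s['position'],4),s['tool_rot'],s['qpos'],s['force'])
for n in ['side','scene','wrist']:
    p,d=bot.grab_frame(n); np.savez(f'{n}1.npz',p=p,d=d)
    if n=='side': p=cv2.resize(p[100:260,220:420],None,fx=4,fy=3.5)
    elif n=='scene': p=cv2.resize(p[150:300,250:450],None,fx=4,fy=3.5)
    cv2.imwrite(f'pics/{n}1.png',p[:,:,::-1])
E
```

```text
clock: 2.9
position: [0.4174, 0.1091, 0.1105]
tool_rot: [-3.141, -0.002, 2.938]
force: [-0.1, -0.7, 1.1]
grip_width: -0.0005
[0.4174 0.1091 0.1105] [-3.14067177e+00 -1.62076012e-03  2.93820497e+00] [-0.47633626  0.42794328  0.1046573   2.19915234 -0.08760469  0.52008182
  1.06250267] [-0.08900534 -0.70111155  1.07590668]
```

```bash
python3 -c "
import cv2,numpy as np
a=[cv2.resize(cv2.imread(f'pics/{n}1.png'),(400,290)) for n in('side','scene')]
cv2.imwrite('pics/c1.png',np.hstack(a))"
```

```text
(no output)
```

View pics/c1.png

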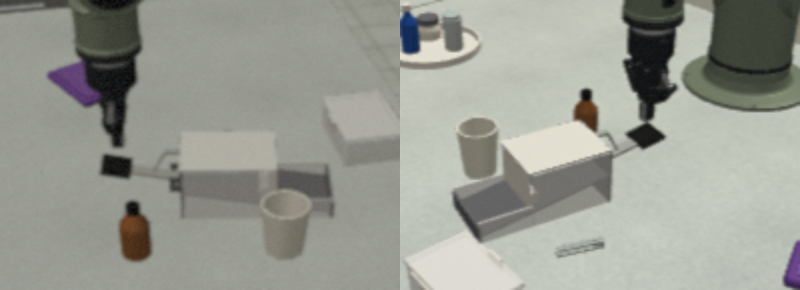

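View pics/wrist1.png

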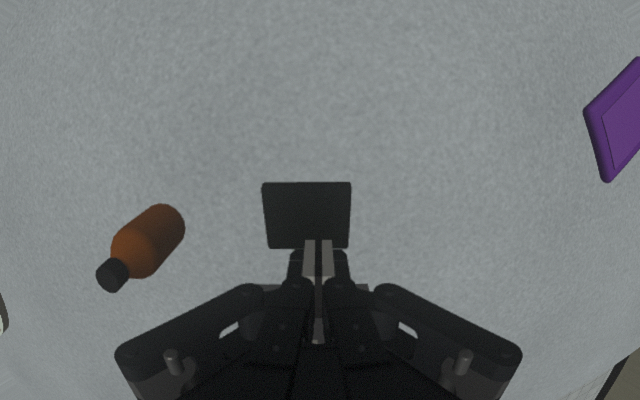

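The side and scene pictures show the shut fingers over the pad. In the wrist picture the pad spans columns 263–351 and rows 182–248, with the finger tips at (318,240). I'll measure the pad from the wrist depth.

```bash
python3 - <<'E'
from h import *
z=np.load('wrist1.npz'); p,d=z['p'],z['d']; c,f=K('wrist')
print(c)
def w(r,cc):
    dx,dy=cc-c['cx'],r-c['cy']; rr=np.hypot(dx,dy); th=rr/f; D=d[int(r),int(cc)]
    return np.array(c['origin'])+rot(c['orientation'])@(D*np.array([np.tan(th)*dx/rr,np.tan(th)*dy/rr,1]))
P=[w(*q) for q in [(185,266),(185,348),(245,270),(245,346),(215,307),(235,280),(190,307)]]
print(np.round(P,4)); print('centre',np.mean(P[:4],0))
s=bot.observe(); print(s['position'],s['clock'])
E
```

```text
{'vertical_fov': 65.70646984690485, 'cx': 317.9586890114266, 'cy': 195.76652935675023, 'origin': array([0.3411875 , 0.12629463, 0.25421698]), 'orientation': array([ 2.83007494e+00, -2.33534288e-04,  1.36848396e+00])}
[[0.3835 0.0863 0.0798]
 [0.3932 0.1337 0.08  ]
 [0.4256 0.0767 0.0725]
 [0.4364 0.1258 0.0708]
 [0.4079 0.1058 0.0769]
 [0.4192 0.0854 0.074 ]
 [0.3909 0.1096 0.0816]]
centre [0.40968092 0.1056088  0.07579207]
[0.41817012 0.10967346 0.1120426 ] 3.05
```

```bash
python3 -m inch '[{"dx":3,"dy":-3,"dz":0,"rx":0,"ry":0,"rz":0,"hand":1},{"dx":3,"dy":-3,"dz":10,"rx":0,"ry":0,"rz":0,"hand":1},{"dx":0,"dy":0,"dz":10,"rx":0,"ry":0,"rz":0,"hand":1},{"dx":0,"dy":0,"dz":5,"rx":0,"ry":0,"rz":0,"hand":1},{"dx":0,"dy":0,"dz":5,"rx":0,"ry":0,"rz":0,"hand":1},{"dx":0,"dy":0,"dz":5,"rx":0,"ry":0,"rz":0,"hand":1},{"dx":0,"dy":0,"dz":5,"rx":0,"ry":0,"rz":0,"hand":1},{"dx":0,"dy":0,"dz":0,"rx":0,"ry":0,"rz":0,"hand":1}]'
python3 - <<'E'
from h import *
s=bot.observe(); print(np.round(s['position'],4),s['force'],s['qpos'])
p,d=bot.grab_frame('side'); p=cv2.resize(p[120:260,240:400],None,fx=4,fy=4); cv2.imwrite('pics/side2.png',p[:,:,::-1])
E
```

```text
clock: 3.85
position: [0.4108, 0.1043, 0.0708]
tool_rot: [-3.141, -0.0, 2.938]
force: [-0.7, 1.2, 3.0]
grip_width: -0.0002
[0.4108 0.1043 0.0708] [-0.67519892  1.21721761  3.01708588] [-0.45393944  0.50332563  0.08311227  2.23944191 -0.10249227  0.40268531
  1.08026573]
```

View pics/side2.png

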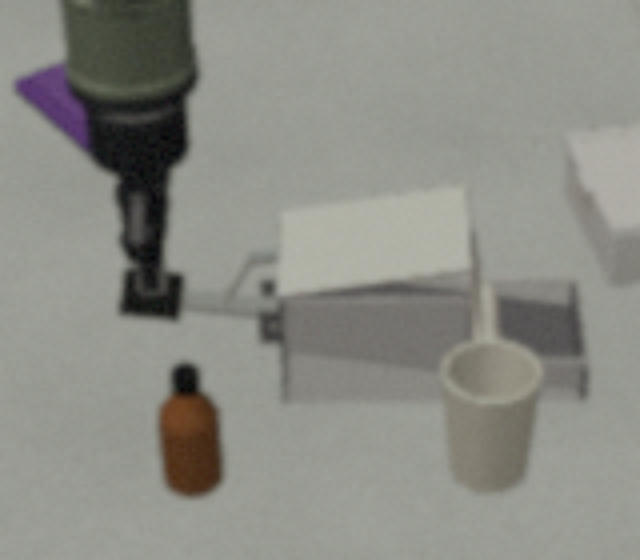

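The fingers are pressing the pad at about (150,290). The lid is cracked open, and the tube may be escaping at (487,310). I'll press on at a steady rate.

```bash
python3 -m inch '[{"dx":0,"dy":0,"dz":4,"rx":0,"ry":0,"rz":0,"hand":1},{"dx":0,"dy":0,"dz":4,"rx":0,"ry":0,"rz":0,"hand":1},{"dx":0,"dy":0,"dz":4,"rx":0,"ry":0,"rz":0,"hand":1},{"dx":0,"dy":0,"dz":4,"rx":0,"ry":0,"rz":0,"hand":1},{"dx":0,"dy":0,"dz":4,"rx":0,"ry":0,"rz":0,"hand":1},{"dx":0,"dy":0,"dz":4,"rx":0,"ry":0,"rz":0,"hand":1},{"dx":0,"dy":0,"dz":4,"rx":0,"ry":0,"rz":0,"hand":1},{"dx":0,"dy":0,"dz":2,"rx":0,"ry":0,"rz":0,"hand":1},{"dx":0,"dy":0,"dz":2,"rx":0,"ry":0,"rz":0,"hand":1}]'
python3 -m inch '[{"dx":0,"dy":0,"dz":1,"rx":0,"ry":0,"rz":0,"hand":1},{"dx":0,"dy":0,"dz":1,"rx":0,"ry":0,"rz":0,"hand":1}]'
```

```text
clock: 4.8
position: [0.4112, 0.1042, 0.0391]
tool_rot: [3.142, 0.0, 2.938]
force: [-0.3, 0.2, 5.4]
grip_width: -0.0
clock: 5.0
position: [0.4114, 0.1042, 0.0374]
tool_rot: [3.141, 0.001, 2.937]
force: [-0.0, -0.6, 5.2]
grip_width: -0.0002
```

```bash
python3 -m inch '[{"dx":0,"dy":0,"dz":1,"rx":0,"ry":0,"rz":0,"hand":1},{"dx":0,"dy":0,"dz":1,"rx":0,"ry":0,"rz":0,"hand":1},{"dx":0,"dy":0,"dz":0,"rx":0,"ry":0,"rz":0,"hand":1}]'
python3 -m inch '[{"dx":0,"dy":0,"dz":0.5,"rx":0,"ry":0,"rz":0,"hand":1},{"dx":0,"dy":0,"dz":0.5,"rx":0,"ry":0,"rz":0,"hand":1},{"dx":0,"dy":0,"dz":0,"rx":0,"ry":0,"rz":0,"hand":1}]'
```

```text
clock: 5.3
position: [0.4116, 0.1042, 0.0358]
tool_rot: [3.141, 0.001, 2.937]
force: [-2.5, -1.0, 21.4]
grip_width: 0.0001
clock: 5.6
position: [0.4117, 0.1043, 0.0354]
tool_rot: [3.141, 0.002, 2.937]
force: [-6.4, -2.5, 41.6]
grip_width: 0.0
```

The force jumped from 5 N to 41 N at z = 0.0355, so the lever is at its stop. I'll ease the force a little, wait, and look.

```bash
python3 -m inch '[{"dx":0,"dy":0,"dz":-0.7,"rx":0,"ry":0,"rz":0,"hand":1},{"dx":0,"dy":0,"dz":0,"rx":0,"ry":0,"rz":0,"hand":1},{"dx":0,"dy":0,"dz":0,"rx":0,"ry":0,"rz":0,"hand":1},{"dx":0,"dy":0,"dz":0,"rx":0,"ry":0,"rz":0,"hand":1},{"dx":0,"dy":0,"dz":0,"rx":0,"ry":0,"rz":0,"hand":1}]'
python3 - <<'E'
from h import *
a=[]
for n,(r,c) in {'side':(120,240),'scene':(170,250)}.items():
    p,d=bot.grab_frame(n); a.append(cv2.resize(p[r:r+130,c:c+150],(400,347)))
    for x in bot.tip_of(n,'tube_center')[:2]:
        q,k=x['centre']; print(n,x['score'],x['centre'],px2w(n,q,k,d[int(q),int(k)]))
cv2.imwrite('pics/c3.png',np.hstack(a)[:,:,::-1])
print(bot.observe()['force'])
E
```

```text
clock: 6.1
position: [0.4117, 0.1042, 0.0357]
tool_rot: [3.141, 0.002, 2.937]
force: [-3.6, -1.0, 26.0]
grip_width: 0.0
side 0.45 [197.9, 382.2] [0.73455925 0.06025896 0.02847079]
scene 0.41 [258.1, 286.4] [0.73334379 0.05394865 0.03779926]
[-3.06168449 -1.48588567 26.10564305]
```

View pics/c3.png

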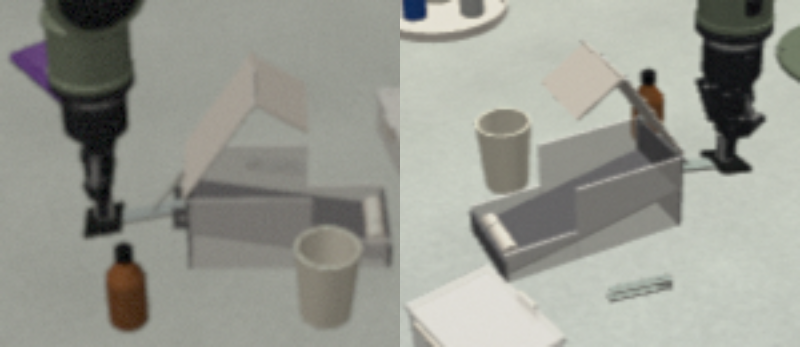

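The lid is fully open, and the tube lies against the front lip, at about (372,215) in the left view and (497,230) in the right. Now the slow release, at 2 mm per row and slower at the end.

```bash
python3 -m inch '[{"dx":0,"dy":0,"dz":-1,"rx":0,"ry":0,"rz":0,"hand":1},{"dx":0,"dy":0,"dz":-2,"rx":0,"ry":0,"rz":0,"hand":1},{"dx":0,"dy":0,"dz":-2,"rx":0,"ry":0,"rz":0,"hand":1},{"dx":0,"dy":0,"dz":-2,"rx":0,"ry":0,"rz":0,"hand":1},{"dx":0,"dy":0,"dz":-2,"rx":0,"ry":0,"rz":0,"hand":1},{"dx":0,"dy":0,"dz":-2,"rx":0,"ry":0,"rz":0,"hand":1},{"dx":0,"dy":0,"dz":-2,"rx":0,"ry":0,"rz":0,"hand":1},{"dx":0,"dy":0,"dz":-2,"rx":0,"ry":0,"rz":0,"hand":1},{"dx":0,"dy":0,"dz":-2,"rx":0,"ry":0,"rz":0,"hand":1},{"dx":0,"dy":0,"dz":-2,"rx":0,"ry":0,"rz":0,"hand":1}]'
python3 -m inch '[{"dx":0,"dy":0,"dz":-2,"rx":0,"ry":0,"rz":0,"hand":1},{"dx":0,"dy":0,"dz":-2,"rx":0,"ry":0,"rz":0,"hand":1},{"dx":0,"dy":0,"dz":-2,"rx":0,"ry":0,"rz":0,"hand":1},{"dx":0,"dy":0,"dz":-2,"rx":0,"ry":0,"rz":0,"hand":1},{"dx":0,"dy":0,"dz":-2,"rx":0,"ry":0,"rz":0,"hand":1},{"dx":0,"dy":0,"dz":-2,"rx":0,"ry":0,"rz":0,"hand":1},{"dx":0,"dy":0,"dz":-2,"rx":0,"ry":0,"rz":0,"hand":1},{"dx":0,"dy":0,"dz":-1.5,"rx":0,"ry":0,"rz":0,"hand":1},{"dx":0,"dy":0,"dz":-1.5,"rx":0,"ry":0,"rz":0,"hand":1},{"dx":0,"dy":0,"dz":-1.5,"rx":0,"ry":0,"rz":0,"hand":1}]'
python3 -m inch '[{"dx":0,"dy":0,"dz":-1.5,"rx":0,"ry":0,"rz":0,"hand":1},{"dx":0,"dy":0,"dz":-1.5,"rx":0,"ry":0,"rz":0,"hand":1},{"dx":0,"dy":0,"dz":-1.5,"rx":0,"ry":0,"rz":0,"hand":1},{"dx":0,"dy":0,"dz":-1.5,"rx":0,"ry":0,"rz":0,"hand":1},{"dx":0,"dy":0,"dz":-1.5,"rx":0,"ry":0,"rz":0,"hand":1},{"dx":0,"dy":0,"dz":-1.5,"rx":0,"ry":0,"rz":0,"hand":1},{"dx":0,"dy":0,"dz":-1.5,"rx":0,"ry":0,"rz":0,"hand":1}]'
```

```text
clock: 7.3
position: [0.4108, 0.1043, 0.0542]
tool_rot: [-3.141, -0.0, 2.938]
force: [-3.3, 0.8, 4.3]
grip_width: 0.0003
clock: 8.3
position: [0.411, 0.1043, 0.0726]
tool_rot: [3.142, 0.0, 2.938]
force: [3.0, -0.2, 2.2]
grip_width: 0.0001
clock: 9.0
position: [0.4106, 0.1043, 0.083]
tool_rot: [-3.141, -0.001, 2.938]
force: [-0.7, -0.0, -0.5]
grip_width: -0.0
```

Free of the pad now. I'll retreat upward and check.

```bash
python3 -m inch '[{"dx":0,"dy":0,"dz":-10,"rx":0,"ry":0,"rz":0,"hand":1},{"dx":0,"dy":0,"dz":-20,"rx":0,"ry":0,"rz":0,"hand":1},{"dx":0,"dy":0,"dz":-20,"rx":0,"ry":0,"rz":0,"hand":1},{"dx":0,"dy":0,"dz":-20,"rx":0,"ry":0,"rz":0,"hand":1},{"dx":0,"dy":0,"dz":-10,"rx":0,"ry":0,"rz":0,"hand":1},{"dx":0,"dy":0,"dz":0,"rx":0,"ry":0,"rz":0,"hand":1},{"dx":0,"dy":0,"dz":0,"rx":0,"ry":0,"rz":0,"hand":1}]'
python3 - <<'E'
from h import *
a=[]
for n,(r,c) in {'side':(120,240),'scene':(170,250)}.items():
    p,d=bot.grab_frame(n); a.append(cv2.resize(p[r:r+130,c:c+150],(400,347)))
    for k in ['lever_pad','tube_center']:
      for x in bot.tip_of(n,k)[:1]:
        q,w=x['centre']; print(n,k,x['score'],px2w(n,q,w,d[int(q),int(w)]))
cv2.imwrite('pics/c4.png',np.hstack(a)[:,:,::-1])
E
```

```text
clock: 9.7
position: [0.4107, 0.1043, 0.1627]
tool_rot: [-3.142, -0.0, 2.938]
force: [-0.0, -0.4, -0.3]
grip_width: 0.0002
side lever_pad 0.79 [0.41972682 0.10956168 0.07561434]
side tube_center 0.63 [0.71941292 0.03928443 0.03669225]
scene lever_pad 0.48 [0.40632287 0.09953794 0.07465471]
scene tube_center 0.57 [0.74185926 0.05453375 0.03373878]
```

View pics/c4.png

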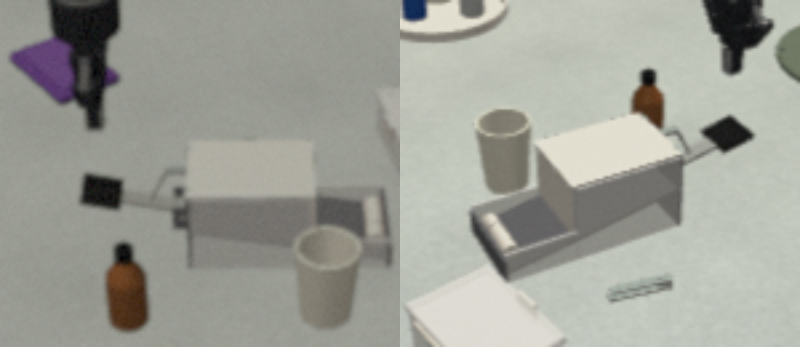

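The lid is shut, the lever is up, the tube is at the front lip (372,215 / 497,230), and the other things haven't moved. The arm is clear, so I'll hand it in.

```bash
python3 -c "
from workcell import bot
bot.job_done()"
```

```text
the job is handed in; nothing more can be done
```

The lip balm tube is out in the front tray against its lip, the lid is shut, and the job is handed in at about 10 s.

- **Press:** I pressed the lever pad from above with shut fingers until the force rose sharply from about 5 N to 41 N, which showed the lever was at its stop. I eased that to 26 N and checked in two camera views that the lid was fully open and the tube was at the front lip.
- **Release:** I let the lever back up over about 2.5 s. The force on the fingers fell smoothly to zero as the lid settled. I did not measure the lid's speed directly; the rate of my moves puts it at about 0.5 rad/s, under the 2 rad/s slam limit.
- **Last checks:** The final pictures show the lid shut, the pad back at about 75 mm high (77 expected at rest), and the tube still at the lip. The bottle, tumbler, clipper and cold pack show no movement, and the fingers were about 85 mm above the pad.
- **Disagreement:** The two cameras placed the tube about 27 mm apart, and both read it 10–13 mm higher than the stated 24 mm. Both pictures clearly show it in the tray against the lip.

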